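Slide the pressing board out to the gauge and hold it

TASK

Lift the steel press weight off the pressing board and set it down gently, upright, on the bare table, then take the board by its wooden handle and slide it out along the stand until its outer edge is level with the gauge pointer. So far out the board would tip, so finish while still holding it, pressed flat on the stand, until the clamp can be put on. Slide the board without lifting or tipping it, and leave the gauge and the other things where they are.

Things in the scene. Friction and masses are not known exactly. Their poses are not given: they have to be found in the camera images.
- stand: Low plywood stand fixed to the table, 164 mm (x) by 160 mm (y), flat top 70 mm above the table. Origin at the table under its centre; its own y axis is the direction in which the board slides out. Two aluminium guide strips, 5 mm high, run along y with inner faces at x = +-72.5 mm and keep the board straight. A 12 mm high steel bar carrying the gauge runs along the +x side (x = 97 mm) from y = -75 to y = +240 mm, its top 67 mm above the table.
- stand_lip (a point): Middle of the stand's outer top edge, at y = +80 mm, 70 mm above the table: the board overhangs beyond this.
- gauge_tip (a point): Tip of the flat steel pointer of the gauge, which is a small aluminium block with a dark thumb screw sitting on the steel bar. The pointer aims along the stand's -x at the board's path, about 7 mm clear of the board's side, level with the board's top. It lies 115 to 150 mm beyond the stand's outer edge, in a different place each time. The gauge only slides stiffly (6 N) along the bar; it does not stop the board.
- press_board: Brown pressing board 140 mm (x) by 190 mm (y) by 9 mm, 0.16 kg, lying between the guide strips of the stand. Origin at the centre of its underside; its own +y points outward, along the stand's y. Less than half of it overhangs at the start; it tips by itself once about 110 mm overhang and nothing holds it.
- board_edge (a point): Middle of the board's outer edge, on the top face (y = +95 mm, 9 mm above the underside). This edge, seen along the stand's y, must come level with the gauge pointer.
- board_handle (a point): Middle of the top face of the upright wooden handle near the board's inner end: a block 62 mm along x, 18 mm thick along y, standing 36 mm above the board's top face, fixed to it, 80 mm inward of the board's centre. Pinch it from above across its 18 mm; a downward push on it bears the board on the stand.
- press_weight: Grey steel block 55 (x) by 60 (y) by 30 mm with a pale round knob, 20 mm across, rising from 30 to 53 mm above its underside on the centre line; 0.8 kg. Origin at the centre of its underside. Stands on the board at the start. Pinch the knob or the block. Bare table to set it on lies to the right of the stand, about 0.30 to 0.36 m right of the robot's centre line and 0.40 to 0.50 m ahead.
- tape_2: Bystander: roll of black tape, 57 mm across, 19 mm high, lying on the table below the path of the overhanging board. Origin at the centre of its underside.
- glue_pot: Bystander: open pale pot, 73 mm across, 81 mm high, on the table to the left. Origin at the centre of its underside.
- binder_clip: Bystander: black binder clip, 40 mm, 47 mm high, on the table to the right at the back. Origin at the centre of its underside.
- thread_spool: Bystander: spool of white thread, 47 mm across, 60 mm high, on the table to the left. Origin at the centre of its underside.
Mind the look-alikes: they are no part of the job. What is meant by the press_board is not black, and is the larger of those in its own colour.

How it is judged:
On the way:
1. the press weight stands upright on the table, let go, the board still where it was parked (height (world z) of press_weight below 0.006 m and angle between press_weight's own z axis and vertical below 0.1 rad and contact force between the fingers and press_weight below 0.1 N and linear speed of press_weight below 0.03 m/s and distance of press_board from where it was at the start of the episode below 0.04 m), for 0.3 s.
At the end, for the whole second after the job is handed in: Board edge level with the gauge pointer within 6 mm, board at rest and flat (0.04 rad) on the stand, bearing on it with over 0.3 N, and held by the fingers with over 1 N; the weight stands upright on the table; the gauge has not been pushed (5 mm) (y of board_edge in the frame of stand above 0.18 m and y of board_edge in the frame of gauge_tip between -0.006 and 0.006 m and angle between press_board's own z axis and vertical below 0.04 rad and z of press_board in the frame of stand between 0.066 and 0.074 m and linear speed of press_board below 0.02 m/s and contact force between the fingers and press_board above 1 N and contact force between press_board and stand above 0.3 N and contact force between press_board and press_weight below 0.05 N and height (world z) of press_weight below 0.006 m and angle between press_weight's own z axis and vertical below 0.1 rad and distance of gauge_tip from where it was at the start of the episode below 0.005 m); the arm keeps its last pose, push and grip.
It fails at once if the board tips (angle between press_board's own z axis and vertical above 0.15 rad).
It fails at once if the board is lifted off the stand by more than 12 mm (z of press_board in the frame of stand above 0.082 m).
It fails at once if the press weight is let fall (more than about a centimetre) (contact force between the fingers and press_weight below 0.05 N and linear speed of press_weight above 0.5 m/s).
It fails at once if the press weight topples (angle between press_weight's own z axis and vertical above 0.6 rad).
It fails at once if a bystander is disturbed (moved by more than 25 mm) (distance of any of tape_2, glue_pot, binder_clip, thread_spool from where it was at the start of the episode above 0.025 m).
It also fails if it takes over 53 s, if anything falls off the work surface, if the arm or the gripper's body presses on something with over 40 N, if the wrist force passes 120 N, or if a joint passes its speed limit or range.

ROBOT

A 6-joint arm with a two-finger parallel gripper is mounted at the origin on the work surface; the furniture and walls round the work are solid. World frame = base frame: x ahead of the robot, y to its left, z up, the work surface at z = 0. Lengths are in m, angles in rad, forces in N, time in s.
With the tool pointing down it reaches from about 0.375 to 0.9 m from the base axis. Payload 3.1 kg.
Tool frame: the origin (TCP) lies at the very end of the fingers, on their centre line; the grasp point (between the pads) lies env.pinch_z behind it (env.pinch_z is the distance from the TCP to the grasp point, in m); z points along the fingers, y is the direction in which the jaws open and shut (so a half turn about z gives the same grasp; the last joint's range is limited). The gripper opens to 85 mm and grips with 20 to 120 N. Pads are 22 mm wide; open, the fingers measure 114 mm over their backs; the gripper's body (76 mm by 85 mm) begins 54 mm behind the grasp point. The pads swing forward as they close: fully open they stand 13 mm farther back than shut.
Start: joints at [-1.365, 0.527, 1.433, -0, 1.181, -0.178], TCP at [0.234, -0.579, 0.231] pointing down, gripper open.
Joint ranges: [-3.08, 3.08], [-0.75, 2.2], [0.22, 2.44], [-1.43, 4.57], [0, 2.65], [-2.85, 2.85]. Speed limits (rad/s): [2.79, 2.79, 3.14, 3.14, 3.14, 3.14].

INTERFACE

Orientations are given as a unit quaternion [w, x, y, z].
In Python, from bench import env, viewer, ticket gives the robot as it stands.
- The arm moves only by the tool arm_command, never from a script. Its argument "motion" is a list of rows, each a list of 7 numbers: the closure, from -1 (fully open) to 1 (shut), so that 0 is half open, then the shift along the tool's x, y, z in m, then the turn, a rotation vector about the tool's x, y, z in degrees. In form: [[fingers, x, y, z, rx, ry, rz], ...]. A call has 1 to 10 rows; each row shifts and turns the commanded pose from where the row before left it, along the tool's axes as they then stand; what a row does not reach is not made up. A row lasts 1/12 s, in which the tool goes at most 41.7 mm and 7.16 degrees, less where a joint would pass 70% of its speed; a pose out of reach is approached as far as the arm can. A call with a gripper value outside its range is refused whole. The fingers move at their own pace and stop on an object; "squeeze" is the grip in N (left out, the last holds). Time passes only in rows, so rows that do not move let the fingers close. It gives the time, the measured TCP pose, the force and the opening at its end, in the units of the state.
- env.sense(): the state, without advancing time (a new reading comes with each control period).
- viewer.snapshot(name): name is "side" or "top" or "wrist"; returns a dict with "color" (480x640x3 uint8, red, green, blue), "depth" (480x640 float32, m along the optical axis (not along the pixel's ray), 0 where there is no reading), "fx", "fy", "cx", "cy" (pixels), "dist_coeffs" ([k1, k2, p1, p2, k3] as OpenCV has them; the pictures are not rectified), "R" (3x3) and "t" (3): a world point X has camera coordinates R X + t. Camera axes: x right, y down, z forward; pixel columns grow to the right and rows downward; lengths in m; the calibration is good to about 2 mm. A picture is of the moment at which its call begins.
- ticket.hand_in(): hands the job in, once; it reports no verdict.
Trained networks look in the newest picture that a camera, given by its name, has taken for a name from the list of things; names that differ only in an ending like _2 or _b are one class to them, and where a whole thing is asked for, a point or a joint stands for the part that bears it (a point fixed in the world has none). Each returns a list of dicts, best first, with "confidence" (0 to 1); they miss things now and then, are a little off and sometimes report something else, mostly with a low value. They report only what shows in the picture. A call takes as long as a camera call. They do not tell look-alikes from the thing itself.
- viewer.spot_in(camera, name): "xyz" ([x, y, z] in m, in world coordinates, good to about 4 mm: the middle of the surface that is visible of it).
- viewer.outline_of(camera, name): "region" (480x640 bool, what is visible of it).
The state is a dict: "time": time; "joint_pos": joint angles; "qvel": joint speeds; "effort": joint torques, N m; "tcp_pos": TCP position; "tcp_rot": TCP orientation; "wrist_force": force on the tool from outside, world axes, zero at the start; "wrist_torque": the same for the moment, N m; "gripper_width": finger opening in m.
Only numpy, scipy, OpenCV 4.12 (cv2) and the standard library are available. Lean on these libraries where they do the work, as an engineer would, in place of code of your own. Each camera call takes 0.05 s, during which the arm holds its last target. There are 200 camera calls.

## Working session

There is one attempt and no reset: what is moved stays moved. The work goes in short steps, Python scripts to look and compute and a tool call to move; the robot and the scene stay as the last step left them, time stands still between calls to the robot, and variables do not carry over. Pictures are saved under pics/ and viewed, about 8 in all and at most 12, crops included, and the job is handed in when it is done.

Besides the shell and the picture viewer there is one more tool, called after "Call:" as name(argument=value, ...), one argument or row to a line, values as JSON. arm_command: Moves the arm, as the interface text tells. Its arguments: {"type":"object","properties":{"motion":{"type":"array","items":{"type":"array","items":{"type":"number"}}},"squeeze":{"type":"number"}},"required":["motion"]}

```bash
mkdir -p pics; ls
cat > h.py <<'E'
import numpy as np, cv2
from bench import env, viewer, ticket
def snap(c,name=None):
    s=viewer.snapshot(c)
    if name: cv2.imwrite(f'pics/{name}.png',s['color'][:,:,::-1])
    return s
def pts(s,mask=None):
    v,u=np.nonzero((s['depth']>0)&(mask if mask is not None else True))
    K=np.array([[s['fx'],0,s['cx']],[0,s['fy'],s['cy']],[0,0,1.]])
    p=cv2.undistortPoints(np.c_[u,v].astype(float)[:,None],K,np.array(s['dist_coeffs']))[:,0]
    z=s['depth'][v,u]; c=np.c_[p*z[:,None],z]
    return (c-s['t'])@np.array(s['R']),u,v
E
python3 - <<'E'
from h import *
print(env.pinch_z, env.sense())
for c in ['top','side']:
    s=snap(c,c+'1'); np.savez(c+'1',**s)
    for n in ['stand','gauge_tip','press_board','board_edge','board_handle','press_weight','tape_2','glue_pot','binder_clip','thread_spool','stand_lip']:
        try: print(c,n,[(np.round(d['xyz'],3).tolist(),round(d['confidence'],2)) for d in viewer.spot_in(c,n)][:4])
        except Exception as e: print(c,n,e)
E
python3 - <<'E'
import cv2,numpy as np
a=cv2.imread('pics/top1.png');b=cv2.imread('pics/side1.png');print(a.shape)
E
```

```text
pics
0.0187 {'time': 0.0, 'joint_pos': array([-1.36545987e+00,  5.28470163e-01,  1.43389547e+00,  1.85314571e-05,
        1.18138591e+00, -1.78468393e-01]), 'qvel': array([ 0.00037943,  0.00032806,  0.00120956,  0.00088078, -0.00163478,
        0.00063186]), 'effort': array([ 6.56022858e-04, -4.42355704e+01, -1.78023881e+01, -9.38375479e-05,
        8.50665645e-03, -5.48486440e-06]), 'tcp_pos': array([ 0.23393582, -0.57880483,  0.23033333]), 'tcp_rot': array([-1.07946102e-03,  9.81643269e-01,  1.90723170e-01, -5.93338496e-06]), 'wrist_force': array([ 0.77622386, -0.10132718, -0.45822363]), 'wrist_torque': array([-0.05072112,  0.02593192, -0.00645656]), 'gripper_width': 0.08537584736947922}
top stand [([0.682, 0.112, 0.084], 0.64), ([0.616, -0.042, 0.071], 0.62)]
top gauge_tip [([0.68, 0.111, 0.082], 0.57)]
top press_board [([0.34, -0.145, 0.01], 0.84), ([0.14, -0.319, 0.011], 0.74), ([0.534, -0.07, 0.076], 0.55)]
top board_edge [([0.529, -0.066, 0.083], 0.91), ([0.342, -0.144, 0.005], 0.86), ([0.137, -0.32, 0.011], 0.68), ([0.615, -0.042, 0.07], 0.35)]
top board_handle [([0.34, -0.14
[... 547 characters left out ...]
 0.064], 0.63)]
side gauge_tip [([0.683, 0.114, 0.077], 0.72)]
side press_board [([0.521, -0.041, 0.083], 0.84), ([0.321, -0.137, 0.005], 0.69), ([0.214, -0.313, 0.009], 0.66)]
side board_edge [([0.319, -0.14, 0.007], 0.74), ([0.217, -0.311, 0.01], 0.72), ([0.522, -0.048, 0.077], 0.65)]
side board_handle [([0.322, -0.14, 0.005], 0.84), ([0.212, -0.307, 0.012], 0.8), ([0.521, -0.047, 0.08], 0.77)]
side press_weight [([0.567, -0.02, 0.107], 0.92)]
side tape_2 [([0.572, 0.113, 0.018], 0.78)]
side glue_pot [([0.525, 0.43, 0.052], 0.86)]
side binder_clip [([0.614, -0.015, 0.064], 0.5), ([0.61, -0.329, 0.014], 0.44)]
side thread_spool [([0.371, 0.386, 0.042], 0.59)]
side stand_lip []
(480, 640, 3)
```

View pics/top1.png

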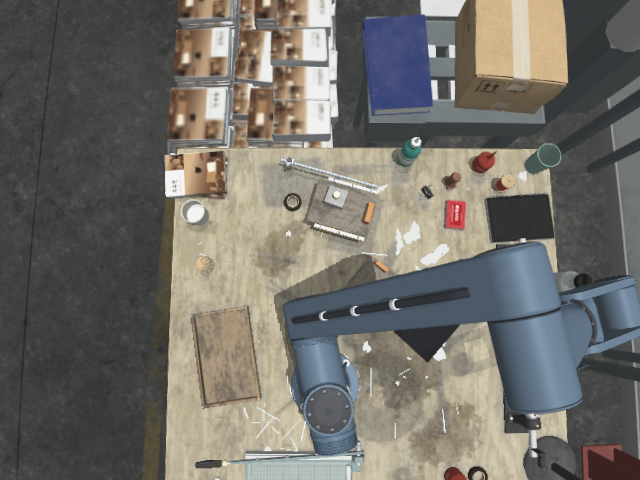

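View pics/side1.png

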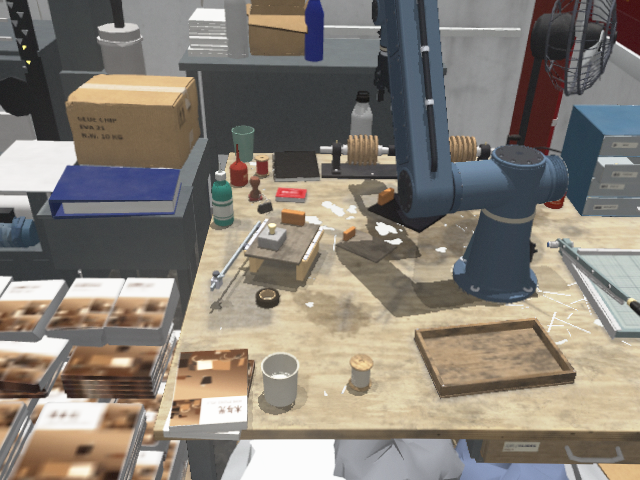

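Run:
```python
from h import *
for c in ['top','side']:
    s=dict(np.load(c+'1.npz')); P,u,v=pts(s)
    R=(P[:,0]>.42)&(P[:,0]<.78)&(P[:,1]>-.25)&(P[:,1]<.25)
    for nm,lo,hi in [('board/all',.06,.09),('handle',.108,.122),('weightblk',.103,.114),('knob',.125,.14)]:
        m=R&(P[:,2]>lo)&(P[:,2]<hi)
        q=P[m]; 
        if len(q)<4: print(nm,len(q));continue
        # clusters via dilation on pixel mask
        im=np.zeros((480,640),np.uint8); im[v[m],u[m]]=1
        n,l=cv2.connectedComponents(im)
        L=l[v[m],u[m]]
        for i in range(1,n):
            k=q[L==i]
            if len(k)>8:
                r=cv2.minAreaRect((k[:,:2]*1000).astype(np.float32)); print(c,nm,len(k),np.round(r[0],1),np.round(r[1],1),round(r[2],1),'z',np.round(np.median(k[:,2]),4))
```

```text
top board/all 29 [ 711.7 -241.8] [32.2  5.7] 17.7 z 0.076
top board/all 2975 [570.3   7.6] [328.7 187.6] 72.4 z 0.0794
top handle 28 [ 717.5 -244.7] [43.3 10. ] 0.7 z 0.1139
top handle 249 [566.6 -32.2] [58.6 55.6] 68.1 z 0.1108
top handle 123 [ 517.4 -130.9] [18.2 61.8] 72.5 z 0.1162
top weightblk 19 [ 712.9 -243.2] [29.5  5.5] 13.4 z 0.1089
top weightblk 305 [566.8 -32.2] [59.9 56.3] 69.5 z 0.1097
top weightblk 9 [ 489.4 -122.2] [17.4  4.3] 62.1 z 0.1115
top knob 35 [567.5 -32.6] [16.8 17.8] 25.8 z 0.1317
side board/all 137 [ 722.3 -240.4] [46.4 18.9] 0.4 z 0.0752
side board/all 2587 [569.    6.5] [332.2 187. ] 72.5 z 0.0763
side handle 48 [ 720.3 -242.7] [38. 13.] 4.3 z 0.1133
side handle 107 [ 517.3 -128.4] [25.1 61.9] 72.2 z 0.1119
side handle 55 [567.2 -34.3] [44.8 24.3] 34.5 z 0.1098
side handle 16 [555.7  -8.6] [32.7 11.3] 53.1 z 0.1093
side weightblk 50 [ 720.3 -242.7] [38.4 13.3] 1.3 z 0.1082
side weightblk 124 [ 517.2 -128.7] [24.7 61.8] 72.6 z 0.1102
side weightblk 270 [567.9 -29.7] [68.8 57.3] 69.7 z 0.1068
side knob 31 [565.9 -31. ] [16.5 24.6] 23.2 z 0.1287
```

Run:
```python
import cv2
a=cv2.imread('pics/top1.png')[140:260,260:420]; b=cv2.imread('pics/side1.png')[190:320,190:350]
import numpy as np
a=cv2.resize(a,(640,480),interpolation=cv2.INTER_CUBIC)
cv2.imwrite('pics/c1.png',a)
```

```text
(no output)
```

View pics/c1.png

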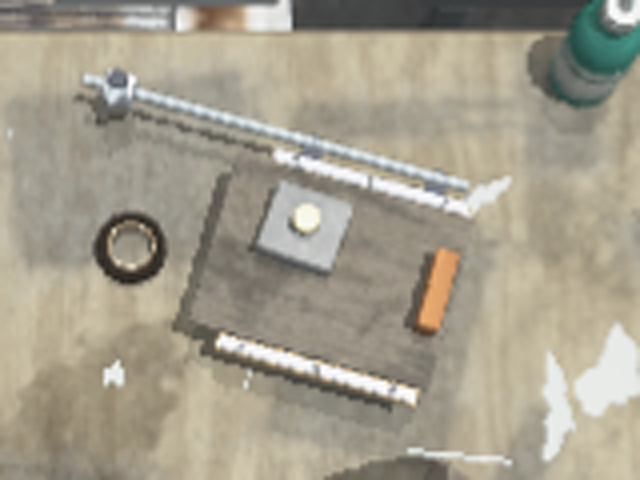

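The pictures show the press board at about (343,208) in the top view. The weight on it is at (337,196), the orange handle at (370,212) and the gauge at (285,163) on its bar. The two look-alikes lie flat on the table. The slide axis is at about 72.5° in the world frame. I'll rotate the tool first, then travel.

Call:
arm_command(
  motion=[
    [-1,0,0,-0.005,0,0,6.6],
    [-1,0,0,-0.005,0,0,6.6],
    [-1,0,0,-0.005,0,0,6.6],
    [-1,0,0,-0.005,0,0,6.6],
    [-1,0,0,-0.005,0,0,6.6],
    [-1,0,0,-0.005,0,0,6.5],
    [-1,0.008,-0.03,0,0,0,0],
    [-1,0.008,-0.03,0,0,0,0],
    [-1,0.008,-0.03,0,0,0,0],
    [-1,0.008,-0.03,0,0,0,0],
  ],
  squeeze=60,
)

```text
time: 2.03
tcp_pos: [0.301, -0.4737, 0.2613]
tcp_rot: [0.0, 0.988, -0.153, 0.0]
wrist_force: [0.9, -0.0, -0.1]
gripper_width: 0.0855
```

Call:
arm_command(
  motion=[
    [-1,0.009,-0.036,0,0,0,0],
    [-1,0.009,-0.036,0,0,0,0],
    [-1,0.009,-0.036,0,0,0,0],
    [-1,0.009,-0.036,0,0,0,0],
    [-1,0.009,-0.036,0,0,0,0],
    [-1,0.009,-0.036,0,0,0,0],
    [-1,0.009,-0.036,0,0,0,0],
    [-1,0.009,-0.036,0,0,0,0],
    [-1,0.009,-0.036,0,0,0,0],
    [-1,0,0,0,0,0,0],
  ],
)

```text
time: 2.87
tcp_pos: [0.4777, -0.1846, 0.2615]
tcp_rot: [-0.001, 0.989, -0.149, 0.001]
wrist_force: [-0.5, -0.2, 0.7]
gripper_width: 0.0854
```

Run:
```python
from h import *
s=snap('wrist','w1'); np.savez('w1',**s)
e=env.sense(); print(e['tcp_pos'],e['tcp_rot'],e['time'],e['joint_pos'])
P,u,v=pts(s)
R=(P[:,0]>.42)&(P[:,0]<.78)&(P[:,1]>-.25)&(P[:,1]<.3)
for nm,lo,hi in [('board',.0765,.083),('strip',.072,.0765),('bar',.06,.07),('handle',.111,.119),('weightblk',.105,.1125),('knob',.127,.14)]:
    m=R&(P[:,2]>lo)&(P[:,2]<hi); q=P[m]
    im=np.zeros((480,640),np.uint8); im[v[m],u[m]]=1
    n,l=cv2.connectedComponents(im); L=l[v[m],u[m]]
    for i in range(1,n):
        k=q[L==i]
        if len(k)>150:
            r=cv2.minAreaRect((k[:,:2]*1000).astype(np.float32)); print(nm,len(k),np.round(r[0],1),np.round(r[1],1),round(r[2],1),'z',np.round(np.median(k[:,2]),4))
for n in ['gauge_tip','press_board','board_handle','press_weight']: print(n,[(np.round(d['xyz'],3).tolist(),round(d['confidence'],2)) for d in viewer.spot_in('wrist',n)][:3])
# heights in placing area from top
s=dict(np.load('top1.npz')); P,u,v=pts(s)
m=(P[:,0]>.36)&(P[:,0]<.56)&(P[:,1]<-.24)&(P[:,1]>-.44)
H=np.zeros((10,10))
for p in P[m]:
    i=int((p[0]-.36)/.02);j=int((p[1]+.44)/.02); 
    if i<10 and j<10: H[i,j]=max(H[i,j],p[2])
print('rows x .36.., cols y -.44..'); print((H*1000).astype(int))
```

```text
[ 0.4765706  -0.18707933  0.26148637] [-1.62091259e-04  9.88792341e-01 -1.49297169e-01  1.90314155e-04] 2.9167 [-5.92884075e-01  3.37351503e-01  1.67605798e+00  5.04734332e-04
  1.12797831e+00  1.27741091e+00]
board 29394 [538.2 -54.9] [190.4 140.2] 73.8 z 0.078
strip 2262 [608.9 -86. ] [155.9   8. ] 73.9 z 0.0741
strip 1576 [463.6 -43.7] [155.4  11.5] 74.4 z 0.0739
bar 3520 [624.9 -71.1] [197.9  32.2] 73.0 z 0.0661
bar 393 [610.4 -63.1] [115.4   2.3] 73.9 z 0.0691
handle 1993 [ 516.4 -131.9] [18.1 61.7] 73.7 z 0.1138
weightblk 5343 [565.7 -33.6] [60.5 54.6] 70.1 z 0.1079
weightblk 259 [ 516.4 -139.8] [15.8 61.9] 88.5 z 0.1108
knob 677 [565.8 -33.9] [18.7 19. ] 31.2 z 0.1303
gauge_tip [([0.609, -0.074, 0.071], 0.41)]
press_board [([0.228, -0.367, 0.008], 0.69), ([0.322, -0.143, 0.008], 0.66), ([0.532, -0.072, 0.078], 0.6)]
board_handle [([0.534, -0.074, 0.078], 0.91), ([0.232, -0.365, 0.009], 0.89), ([0.32, -0.146, 0.008], 0.55)]
press_weight [([0.567, -0.047, 0.11], 0.59)]
rows x .36.., cols y -.44..
[[ 0  0  5  3  6  6  6  8  6  6]
 [ 4 10  6  7  5  6  4  5  7  5]
 [ 4  6  6  5  4  6  7  6  5  7]
 [ 5  7  5  6  6  8  5  8  5  6]
 [ 7  6  6  7  9  7  7  6  6  6]
 [ 6  6  6  3  7  5  4  9  6  6]
 [21 21 19  6  5  6  7  7  7  6]
 [23 24 21  6  8  7  6  7  7  7]
 [23 22 23  5 10  8  4  6  7  5]
 [22 21 21  6  6  6  7 13  6  8]]
```

View pics/w1.png

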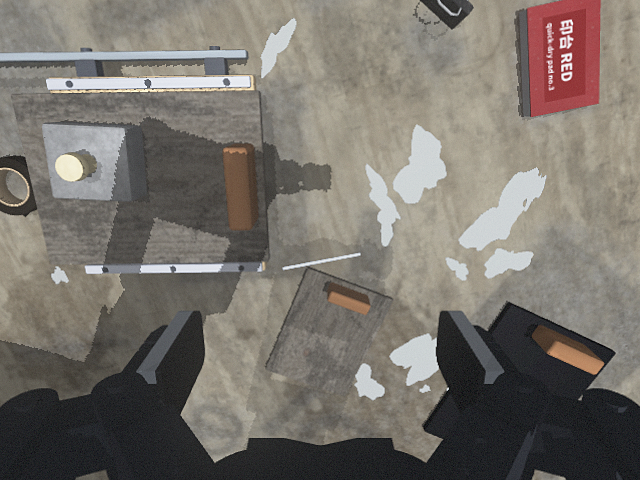

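The board, handle and weight all fit cleanly. In this view the weight's knob is at (75,167), the handle at (240,187), and the paper scraps are flat. Next I go over the weight, turning 2.7° to match it.

Call:
arm_command(
  motion=[
    [-1,0.0066,-0.0288,0,0,0,0],
    [-1,0.0066,-0.0288,0,0,0,0],
    [-1,0.0066,-0.0288,0,0,0,0],
    [-1,0.0066,-0.0288,0,0,0,0],
    [-1,0.0066,-0.0288,0,0,0,0],
    [-1,0.0066,-0.0288,0,0,0,0],
    [-1,0,0,0.03,0,0,2.7],
    [-1,0,0,0.03,0,0,0],
    [-1,0,0,0.03,0,0,0],
    [-1,0,0,0,0,0,0],
  ],
)

```text
time: 3.95
tcp_pos: [0.5609, -0.0377, 0.166]
tcp_rot: [-0.0, 0.984, -0.177, -0.006]
wrist_force: [-0.3, 0.8, -0.7]
gripper_width: 0.0851
```

Call:
arm_command(
  motion=[
    [-1,0,0,0,0,0,0],
    [-1,0,0,0,0,0,0],
  ],
)

```text
time: 4.12
tcp_pos: [0.5661, -0.0386, 0.1725]
tcp_rot: [0.0, 0.984, -0.176, 0.001]
wrist_force: [0.4, -0.1, -0.0]
gripper_width: 0.0856
```

```bash
cat >> h.py <<'E'
def tool(p):
    e=env.sense(); w,x,y,z=e['tcp_rot']
    from scipy.spatial.transform import Rotation as Ro
    M=Ro.from_quat([x,y,z,w]).as_matrix()
    print('t',e['time'],'tcp',np.round(e['tcp_pos'],4),'jaw',np.round(np.degrees(np.arctan2(-M[1,1],-M[0,1])),2),'F',np.round(e['wrist_force'],1),'w',e['gripper_width'])
    print('tool delta',np.round(M.T@(np.array(p)-e['tcp_pos']),4))
def rects(s,bands,minn=150):
    P,u,v=pts(s); R=(P[:,0]>.38)&(P[:,0]<.8)&(P[:,1]>-.45)&(P[:,1]<.3)
    for nm,lo,hi in bands:
        m=R&(P[:,2]>lo)&(P[:,2]<hi); q=P[m]
        im=np.zeros((480,640),np.uint8); im[v[m],u[m]]=1
        n,l=cv2.connectedComponents(im); L=l[v[m],u[m]]
        for i in range(1,n):
            k=q[L==i]
            if len(k)>minn:
                r=cv2.minAreaRect((k[:,:2]*1000).astype(np.float32)); print(nm,len(k),np.round(r[0],1),np.round(r[1],1),round(r[2],1),'z',np.round(np.median(k[:,2]),4))
E
python3 - <<'E'
from h import *
s=snap('wrist','w2')
rects(s,[('weightblk',.104,.1125),('knob',.126,.14)])
tool([.5657,-.0336,.082])
E
```

```text
weightblk 8841 [566.1 -33. ] [60.1 55.2] 70.1 z 0.1079
weightblk 958 [ 519.8 -125.4] [16.7 63.4] 59.4 z 0.1092
knob 1114 [566.5 -33.4] [18.6 18.6] 8.0 z 0.1303
t 4.1667 tcp [ 0.5666 -0.0385  0.1732] jaw 69.7 F [ 0.1 -0.3 -0.7] w 0.08559014413860931
tool delta [-0.0029 -0.0043  0.0912]
```

View pics/w2.png

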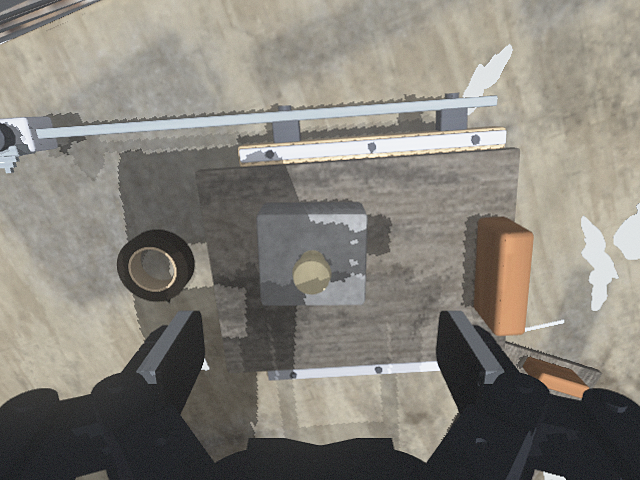

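The view shows the jaws straddling the weight, with the block at (312,260) and the knob at (312,272). Going down by 91 mm and closing.

Call:
arm_command(
  motion=[
    [-1,-0.0025,-0.0045,0.02,0,0,0],
    [-1,0,0,0.025,0,0,0],
    [-1,0,0,0.02,0,0,0],
    [-1,0,0,0.015,0,0,0],
    [-1,0,0,0.011,0,0,0],
    [-1,0,0,0,0,0,0],
    [-1,0,0,0,0,0,0],
    [-1,0,0,0,0,0,0],
  ],
)

```text
time: 4.83
tcp_pos: [0.5656, -0.0326, 0.0818]
tcp_rot: [0.0, 0.984, -0.176, 0.002]
wrist_force: [-0.0, -0.4, 0.3]
gripper_width: 0.0852
```

Call:
arm_command(
  motion=[
    [0.6,0,0,0,0,0,0],
    [0.6,0,0,0,0,0,0],
    [0.6,0,0,0,0,0,0],
    [0.6,0,0,0,0,0,0],
    [0.6,0,0,0,0,0,0],
    [0.6,0,0,0,0,0,0],
    [0.6,0,0,0,0,0,0],
    [0.6,0,0,0,0,0,0],
  ],
  squeeze=60,
)

```text
time: 5.5
tcp_pos: [0.565, -0.0327, 0.0819]
tcp_rot: [0.001, 0.985, -0.175, 0.001]
wrist_force: [-1.0, -1.2, 5.6]
gripper_width: 0.0588
```

Call:
arm_command(
  motion=[
    [1,0,0,0,0,0,0],
    [1,0,0,-0.005,0,0,0],
    [1,0,0,-0.005,0,0,0],
    [1,0,0,-0.01,0,0,0],
    [1,0,0,-0.015,0,0,0],
    [1,0,0,-0.02,0,0,0],
    [1,0,0,-0.02,0,0,0],
    [1,0,0,-0.02,0,0,0],
    [1,0,0,0,0,0,0],
  ],
)

```text
time: 6.25
tcp_pos: [0.5666, -0.0324, 0.1792]
tcp_rot: [0.0, 0.985, -0.175, 0.004]
wrist_force: [2.6, -0.4, -8.2]
gripper_width: 0.0588
```

Run:
```python
from h import *
tool([.45,-.325,.08])
s=snap('wrist'); rects(s,[('board',.0755,.083),('handle',.111,.117)],600)
```

```text
t 6.25 tcp [ 0.5666 -0.0324  0.1792] jaw 69.8 F [ 2.6 -0.4 -8.2] w 0.058800722614261634
tool delta [-0.0092  0.315   0.0988]
board 656 [680.8 110.3] [17.6 25.9] 41.8 z 0.0814
board 34044 [538.6 -55. ] [190.5 140.5] 73.6 z 0.078
handle 3277 [ 516.4 -131.5] [18.8 62.3] 73.3 z 0.1139
```

Call:
arm_command(
  motion=[
    [1,-0.001,0.02,0,0,0,0],
    [1,-0.001,0.03,0,0,0,0],
    [1,-0.001,0.035,0,0,0,0],
    [1,-0.001,0.038,0,0,0,0],
    [1,-0.001,0.038,0,0,0,0],
    [1,-0.001,0.038,0,0,0,0],
    [1,-0.001,0.038,0,0,0,0],
    [1,-0.001,0.035,0,0,0,0],
    [1,-0.001,0.028,0.01,0,0,0],
    [1,0,0.015,0.02,0,0,0],
  ],
)

```text
time: 7.13
tcp_pos: [0.4467, -0.3294, 0.1457]
tcp_rot: [0.002, 0.984, -0.177, 0.002]
wrist_force: [1.1, -0.7, -7.7]
gripper_width: 0.0593
```

Call:
arm_command(
  motion=[
    [1,0,0,0.03,0,0,0],
    [1,0,0,0.03,0,0,0],
    [1,0,0,0.025,0,0,0],
    [1,0,0,0.02,0,0,0],
    [1,0,0,0.015,0,0,0],
    [1,0,0,0.01,0,0,0],
    [1,0,0,0,0,0,0],
    [1,0,0,0,0,0,0],
  ],
)

```text
time: 7.8
tcp_pos: [0.4467, -0.3241, 0.0144]
tcp_rot: [-0.001, 0.984, -0.175, -0.001]
wrist_force: [0.4, 0.9, -7.5]
gripper_width: 0.0591
```

Run:
```python
from h import *
tool([.45,-.325,.003])
```

```text
t 7.8 tcp [ 0.4467 -0.3241  0.0144] jaw 69.79 F [ 0.4  0.9 -7.5] w 0.059081032119530266
tool delta [ 0.0035 -0.0003  0.0114]
```

Call:
arm_command(
  motion=[
    [1,0,0,0.005,0,0,0],
    [1,0,0,0.003,0,0,0],
    [1,0,0,0.001,0,0,0],
    [1,0,0,0.001,0,0,0],
    [1,0,0,0.001,0,0,0],
    [1,0,0,0,0,0,0],
  ],
)

```text
time: 8.3
tcp_pos: [0.4472, -0.3247, 0.0045]
tcp_rot: [0.0, 0.984, -0.175, 0.0]
wrist_force: [0.2, 0.2, -7.2]
gripper_width: 0.0589
```

Call:
arm_command(
  motion=[
    [1,0,0,0.001,0,0,0],
    [1,0,0,0.001,0,0,0],
    [1,0,0,0,0,0,0],
    [1,0,0,0,0,0,0],
  ],
)

```text
time: 8.63
tcp_pos: [0.4473, -0.3248, 0.0029]
tcp_rot: [0.0, 0.984, -0.175, 0.0]
wrist_force: [-0.9, 0.9, -0.8]
gripper_width: 0.059
```

The table now carries the weight, since the wrist load has gone from -7.2 N to -0.8 N. Opening the fingers.

Call:
arm_command(
  motion=[
    [-1,0,0,0,0,0,0],
    [-1,0,0,0,0,0,0],
    [-1,0,0,0,0,0,0],
    [-1,0,0,0,0,0,0],
    [-1,0,0,0,0,0,0],
    [-1,0,0,0,0,0,0],
    [-1,0,0,0,0,0,0],
    [-1,0,0,0,0,0,0],
  ],
)

```text
time: 9.3
tcp_pos: [0.4471, -0.3246, 0.0023]
tcp_rot: [-0.0, 0.984, -0.175, 0.0]
wrist_force: [0.5, -0.7, 0.3]
gripper_width: 0.0852
```

Call:
arm_command(
  motion=[
    [-1,0,0,-0.01,0,0,0],
    [-1,0,0,-0.02,0,0,0],
    [-1,0,0,-0.03,0,0,0],
    [-1,0,0,-0.04,0,0,0],
    [-1,0,0,-0.04,0,0,0],
    [-1,0,0,-0.04,0,0,-3.6],
    [-1,0,0,-0.02,0,0,0],
    [-1,0,-0.01,0,0,0,0],
    [-1,0,0,0,0,0,0],
    [-1,0,0,0,0,0,0],
  ],
)

```text
time: 10.13
tcp_pos: [0.4492, -0.3137, 0.2018]
tcp_rot: [-0.001, 0.99, -0.144, -0.001]
wrist_force: [0.4, -0.6, -0.1]
gripper_width: 0.0852
```

Run:
```python
from h import *
s=snap('wrist','w3'); t=snap('top','t3'); np.savez('t3',**t)
rects(s,[('weightblk',.024,.034),('knob',.046,.06),('board',.0755,.083),('handle',.111,.117)],200)
print('top');rects(t,[('gauge',.066,.1)],20)
for c in['top','side']: 
    if c=='side': snap(c,'s3')
    print(c,[(np.round(d['xyz'],3).tolist(),round(d['confidence'],2)) for d in viewer.spot_in(c,'gauge_tip')])
tool([.5164,-.1315,.2])
```

```text
weightblk 209 [ 574.1 -153.1] [ 3.4 17.8] 73.7 z 0.029
weightblk 4378 [ 448.7 -324.2] [60.  55.3] 70.0 z 0.0289
knob 934 [ 513.9 -139.5] [  7.3 162.3] 74.1 z 0.0576
knob 512 [ 449.1 -324.3] [18.5 18.6] 46.9 z 0.0511
board 7324 [ 518.4 -122.5] [ 56.7 140.8] 71.4 z 0.078
handle 1255 [ 511.1 -139.4] [14.  60.2] 60.4 z 0.1135
top
gauge 79 [ 704.  -257.4] [55.5 23.5] 58.3 z 0.0841
gauge 69 [692.7 115.7] [37.9 28.7] 38.2 z 0.0825
gauge 25 [676.6  69.4] [48.9  7.3] 76.1 z 0.0696
gauge 1549 [561.2 -22.4] [168.2 183.7] 77.1 z 0.0799
gauge 63 [ 639.  -413.3] [26.8 27.1] 2.5 z 0.0706
gauge 27 [ 619.8 -131.9] [51.7  8. ] 79.0 z 0.0681
top [([0.636, -0.017, 0.061], 0.74), ([0.681, 0.109, 0.079], 0.61)]
side [([0.683, 0.112, 0.074], 0.45)]
t 10.3833 tcp [ 0.4494 -0.3147  0.2009] jaw 73.38 F [-0.2  0.2  0.4] w 0.0853225791527551
tool delta [ 0.0118 -0.1947  0.0011]
```

View pics/w3.png

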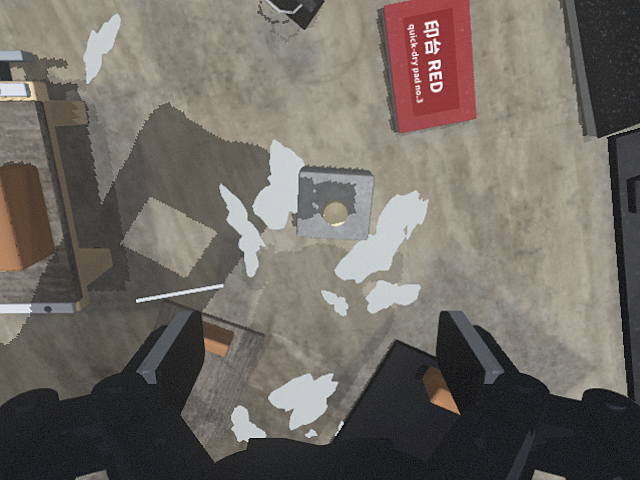

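The weight stands upright and clear at pixel (336,203). Next I look at the gauge from close by.

Call:
arm_command(
  motion=[
    [-1,0.0034,-0.038,-0.005,0,0,0],
    [-1,0.0034,-0.038,-0.005,0,0,0],
    [-1,0.0034,-0.038,-0.005,0,0,0],
    [-1,0.0034,-0.038,-0.005,0,0,0],
    [-1,0.0034,-0.038,-0.005,0,0,0],
    [-1,0.0034,-0.038,-0.005,0,0,0],
    [-1,0.0034,-0.038,-0.005,0,0,0],
    [-1,0.0034,-0.038,0,0,0,0],
    [-1,0.0034,-0.038,0,0,0,0],
    [-1,0,-0.038,0,0,0,0],
  ],
)

```text
time: 11.22
tcp_pos: [0.5887, 0.0419, 0.2365]
tcp_rot: [0.0, 0.989, -0.145, -0.0]
wrist_force: [0.7, -0.6, 0.2]
gripper_width: 0.0854
```

Call:
arm_command(
  motion=[
    [-1,0,0,0,0,0,0],
    [-1,0,0,0,0,0,0],
    [-1,0,0,0,0,0,0],
  ],
)

```text
time: 11.47
tcp_pos: [0.5874, 0.0402, 0.2363]
tcp_rot: [0.0, 0.99, -0.144, -0.001]
wrist_force: [0.7, -0.4, 0.5]
gripper_width: 0.0851
```

Run:
```python
from h import *
s=snap('wrist','w4'); np.savez('w4',**s)
rects(s,[('board',.0755,.083),('handle',.111,.117),('gauge',.07,.1),('strip',.072,.0755)],100)
print([(np.round(d['xyz'],3).tolist(),round(d['confidence'],2)) for d in viewer.spot_in('wrist','gauge_tip')])
tool([.5164,-.1315,.2])
```

```text
board 370 [680.9 110.2] [17.4 23.3] 31.0 z 0.0815
board 39124 [538.3 -54.9] [190.3 141. ] 73.6 z 0.078
handle 2217 [ 516.4 -131.6] [19.3 62.6] 74.3 z 0.1138
gauge 1180 [682.6 111.3] [24.  29.5] 73.5 z 0.0819
gauge 44318 [538.5 -55. ] [190.3 162.3] 73.6 z 0.078
strip 123 [687.2 102.2] [19.7  9.5] 5.7 z 0.0725
strip 2289 [609.3 -85.8] [156.4   8.1] 73.4 z 0.074
strip 625 [475.9   1.5] [63.3  9. ] 74.1 z 0.074
strip 666 [450.  -85.2] [67.3  8.9] 72.8 z 0.0741
[([0.685, 0.107, 0.081], 0.75)]
t 11.5667 tcp [0.5875 0.0391 0.2368] jaw 73.3 F [-0.1 -0.3  0.2] w 0.08534012726067697
tool delta [-0.019   0.1838  0.0369]
```

View pics/w4.png

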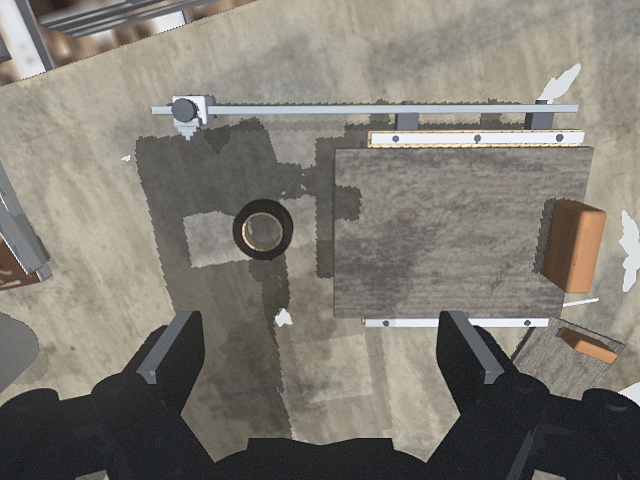

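In this view the gauge block is at (188,108), its pointer tip at about (188,137), and the board's outer edge at column 334. I'll measure the tip numerically and look at a zoomed crop.

Run:
```python
from h import *
s=dict(np.load('w4.npz'))
P,u,v=pts(s)
a=np.radians(73.6); Y=np.array([np.cos(a),np.sin(a)]); X=np.array([Y[1],-Y[0]])
c=np.array([.5383,-.0549])
q=(P[:,:2]-c)*1000; sx=q@X; sy=q@Y
b=(P[:,2]>.0755)&(P[:,2]<.083)&(abs(sx)<60)&(sy>50)&(sy<110)
print('board edge sy', [round(np.percentile(sy[b&(abs(sx-k)<10)],99.8),1) for k in(-50,-25,0,25,50)])
g=(u>165)&(u<215)&(v>112)&(v<145)&(P[:,2]>.06)
for lo in range(70,104,2):
    m=g&(sx>=lo)&(sx<lo+2)
    if m.sum(): print(lo,m.sum(),'sy',np.round([sy[m].min(),np.median(sy[m]),sy[m].max()],1),'z',np.round(np.median(P[m,2]),4))
cv2.imwrite('pics/c4.png',cv2.resize(s['color'][85:155,145:245,::-1],(800,560),interpolation=cv2.INTER_NEAREST))
```

```text
board edge sy [np.float64(94.9), np.float64(95.1), np.float64(94.6), np.float64(94.8), np.float64(95.0)]
76 10 sy [198.8 199.9 201.6] z 0.0812
78 20 sy [198.5 200.1 204.2] z 0.0813
80 36 sy [196.6 199.8 204. ] z 0.0813
82 51 sy [194.  199.9 206.6] z 0.0813
84 63 sy [191.4 199.8 208.8] z 0.0814
86 94 sy [189.1 197.9 208.7] z 0.0817
88 93 sy [188.3 194.1 209.5] z 0.0816
90 110 sy [188.3 195.4 211.4] z 0.0824
92 107 sy [188.1 195.3 207.2] z 0.086
94 72 sy [184.  196.9 219.3] z 0.0865
```

View pics/c4.png

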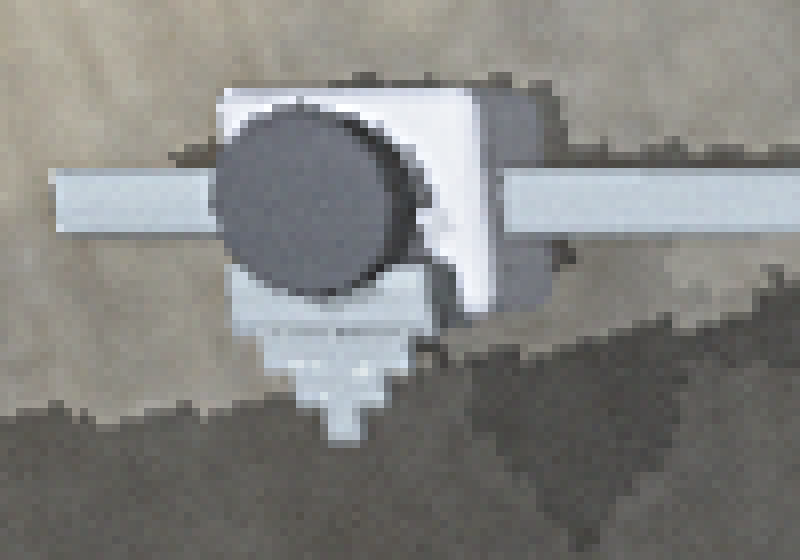

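The tip lies at sy = 200.0 mm and the board edge at 95.0 mm, so the slide is 105 mm. Going to the handle.

Call:
arm_command(
  motion=[
    [-1,-0.0032,0.0306,0,0,0,0],
    [-1,-0.0032,0.0306,0,0,0,0],
    [-1,-0.0032,0.0306,0,0,0,0],
    [-1,-0.0032,0.0306,0,0,0,0],
    [-1,-0.0032,0.0306,0.01,0,0,0],
    [-1,-0.0032,0.0306,0.02,0,0,0],
    [-1,0,0,0.03,0,0,0],
    [-1,0,0,0.02,0,0,0],
    [-1,0,0,0,0,0,0],
    [-1,0,0,0,0,0,0],
  ],
)

```text
time: 12.4
tcp_pos: [0.5159, -0.1312, 0.1567]
tcp_rot: [-0.0, 0.989, -0.146, -0.001]
wrist_force: [0.6, 0.5, -0.4]
gripper_width: 0.0856
```

Run:
```python
from h import *
s=snap('wrist'); rects(s,[('handle',.111,.117)],400)
tool([.5164,-.1316,.084])
```

```text
handle 4044 [ 516.4 -131.8] [17.9 61.8] 73.7 z 0.1138
t 12.45 tcp [ 0.5171 -0.1311  0.1578] jaw 73.3 F [-0.2 -0.   0.1] w 0.08570865672445453
tool delta [-0.0005  0.0007  0.0738]
```

Call:
arm_command(
  motion=[
    [-1,0,0,0.02,0,0,0],
    [-1,0,0,0.02,0,0,0],
    [-1,0,0,0.015,0,0,0],
    [-1,0,0,0.01,0,0,0],
    [-1,0,0,0.008,0,0,0],
    [-1,0,0,0,0,0,0],
    [-1,0,0,0,0,0,0],
  ],
)

```text
time: 13.03
tcp_pos: [0.5176, -0.1302, 0.0849]
tcp_rot: [0.0, 0.99, -0.144, 0.001]
wrist_force: [-0.1, -0.2, -0.2]
gripper_width: 0.0853
```

Call:
arm_command(
  motion=[
    [0.3,0,0,0,0,0,0],
    [0.5,0,0,0,0,0,0],
    [1,0,0,0,0,0,0],
    [1,0,0,0,0,0,0],
    [1,0,0,0,0,0,0],
    [1,0,0,0,0,0,0],
    [1,0,0,0,0,0,0],
    [1,0,0,0,0,0,0],
    [1,0,0,0,0,0,0],
    [1,0,0,0,0,0,0],
  ],
  squeeze=50,
)

```text
time: 13.87
tcp_pos: [0.5173, -0.1304, 0.0848]
tcp_rot: [0.0, 0.99, -0.144, 0.0]
wrist_force: [-2.1, -0.6, 5.9]
gripper_width: 0.017
```

Run:
```python
from h import *
tool([.5164,-.1316,.084])
s=snap('wrist'); rects(s,[('board',.0755,.083),('handle',.111,.117)],400)
```

```text
t 13.8667 tcp [ 0.5173 -0.1304  0.0848] jaw 73.4 F [-2.1 -0.6  5.9] w 0.017049562380332454
tool delta [-0.0005  0.0014  0.0008]
board 81118 [535.3 -65.9] [162.5 140.6] 73.6 z 0.0781
board 1044 [ 463.3 -112.7] [31.4 27.5] 74.6 z 0.0781
handle 9362 [ 516.5 -134.5] [36.3 62.9] 82.9 z 0.1139
```

The handle is gripped at 17 mm width, with about 6 N of downward push. Sliding out, with a check on the way.

Call:
arm_command(
  motion=[
    [1,0,-0.002,0,0,0,0],
    [1,0,-0.004,0,0,0,0],
    [1,0,-0.006,0,0,0,0],
    [1,0,-0.008,0,0,0,0],
    [1,0,-0.008,0,0,0,0],
    [1,0,-0.008,0,0,0,0],
    [1,0,-0.006,0,0,0,0],
    [1,0,-0.004,0,0,0,0],
    [1,0,-0.002,0,0,0,0],
    [1,0,0,0,0,0,0],
  ],
)

```text
time: 14.75
tcp_pos: [0.5315, -0.0842, 0.0848]
tcp_rot: [0.0, 0.99, -0.144, 0.001]
wrist_force: [-1.2, -2.3, 5.6]
gripper_width: 0.0173
```

Run:
```python
from h import *
tool([.5173+.105*np.cos(np.radians(73.6)),-.1304+.105*np.sin(np.radians(73.6)),.0848])
```

```text
t 14.75 tcp [ 0.5315 -0.0842  0.0848] jaw 73.43 F [-1.2 -2.3  5.6] w 0.017345371687130986
tool delta [-0.0007 -0.0567 -0.    ]
```

Tracking is good. I'll add a little more downward push (1 mm) and slide on.

Call:
arm_command(
  motion=[
    [1,0,-0.002,0.0005,0,0,0],
    [1,0,-0.004,0.0005,0,0,0],
    [1,0,-0.007,0,0,0,0],
    [1,0,-0.008,0,0,0,0],
    [1,0,-0.008,0,0,0,0],
    [1,0,-0.008,0,0,0,0],
    [1,0,-0.007,0,0,0,0],
    [1,0,-0.005,0,0,0,0],
    [1,0,-0.003,0,0,0,0],
    [1,0,0,0,0,0,0],
  ],
)

```text
time: 15.58
tcp_pos: [0.5469, -0.0353, 0.0848]
tcp_rot: [0.001, 0.99, -0.144, 0.002]
wrist_force: [-2.1, -5.9, 12.1]
gripper_width: 0.0176
```

```bash
cat > m.py <<'E'
from h import *
import sys
tool([.5173+.105*np.cos(np.radians(73.6)),-.1304+.105*np.sin(np.radians(73.6)),.0838])
a=np.radians(73.6); Y=np.array([np.cos(a),np.sin(a)]); X=np.array([Y[1],-Y[0]]); c=np.array([.5383,-.0549])
for cam in ['wrist','top']:
    s=snap(cam,cam+sys.argv[1]); P,u,v=pts(s); q=(P[:,:2]-c)*1000; sx=q@X; sy=q@Y
    b=(P[:,2]>.072)&(P[:,2]<.086)&(sy>100)&(sy<225)
    print(cam,'edge',[(k,round(np.percentile(sy[b&(abs(sx-k)<10)],99.5),1)) for k in(-50,-25,0,25,50) if (b&(abs(sx-k)<10)).sum()>20])
    g=b&(sx>75)&(sx<82)
    if g.sum(): print('tip sy',g.sum(),np.median(sy[g]))
    m=(P[:,2]>.07)&(P[:,2]<.086)&(abs(sx)<60)&(sy>20)&(sy<225); A=np.c_[sx[m],sy[m],np.ones(m.sum())]
    if m.sum()>50: print('plane slope',np.linalg.lstsq(A,P[m,2]*1000,rcond=None)[0])
E
python3 m.py A
```

```text
t 15.5833 tcp [ 0.5469 -0.0353  0.0848] jaw 73.49 F [-2.1 -5.9 12.1] w 0.0175929371216711
tool delta [-0.0015 -0.0055  0.001 ]
wrist edge [(-50, np.float64(165.9)), (-25, np.float64(159.7)), (0, np.float64(153.9)), (25, np.float64(148.1)), (50, np.float64(142.0))]
plane slope [-2.46273224e-04 -5.25105966e-04  7.81282777e+01]
top edge [(50, np.float64(195.5))]
tip sy 1 202.18966637975592
plane slope [-1.87374350e-01  1.41795133e-02  8.90251102e+01]
```

View pics/wristA.png

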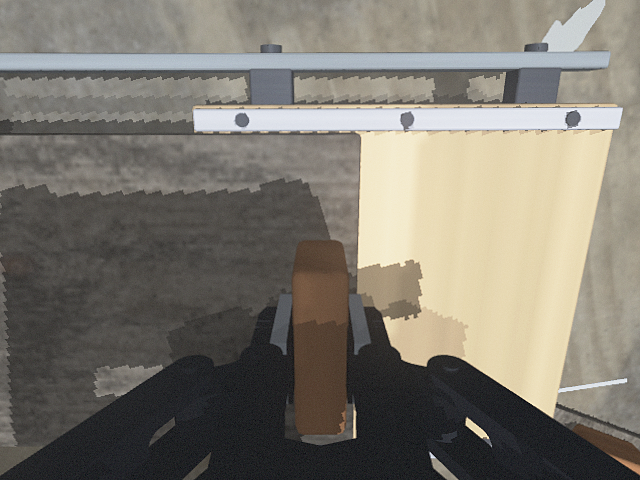

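Here the handle is held at (320,320) and the board lies flat, with its inner edge at column 360. About 5.5 mm remain.

Call:
arm_command(
  motion=[
    [1,0,-0.002,0,0,0,0],
    [1,0,-0.002,0,0,0,0],
    [1,0,-0.0015,0,0,0,0],
    [1,0,0,0,0,0,0],
    [1,0,0,0,0,0,0],
    [1,0,0,0,0,0,0],
  ],
)

```text
time: 16.18
tcp_pos: [0.5482, -0.0308, 0.0848]
tcp_rot: [0.001, 0.99, -0.144, 0.001]
wrist_force: [-2.5, -7.2, 10.9]
gripper_width: 0.0176
```

```bash
python3 m.py B
cat > m2.py <<'E'
from h import *
a=np.radians(73.6); Y=np.array([np.cos(a),np.sin(a)]); X=np.array([Y[1],-Y[0]]); c=np.array([.5383,-.0549])
s=snap('wrist'); P,u,v=pts(s); q=(P[:,:2]-c)*1000; sx=q@X; sy=q@Y
for k in (40,50,60):
    m=(abs(sx-k)<5)&(sy<60)&(sy>-60)
    b=m&(P[:,2]>.0745)&(P[:,2]<.083); st=m&(P[:,2]>.06)&(P[:,2]<.0735)
    print(k,'inner edge board',np.round(np.percentile(sy[b],.5),1),'stand max',np.round(np.percentile(sy[st],99.5),1))
s=snap('side','sideB'); P,u,v=pts(s); q=(P[:,:2]-c)*1000; sx=q@X; sy=q@Y
b=(P[:,2]>.07)&(P[:,2]<.09)&(sy>150)&(sy<230)
print('side edge',[(k,np.round(np.percentile(sy[b&(abs(sx-k)<6)],[98,99.8]),1)) for k in(-60,-40,-20,0,20,40,60) if (b&(abs(sx-k)<6)).sum()>10])
m=b&(abs(sx)<60)&(sy<195); print('plane',np.linalg.lstsq(np.c_[sx[m],sy[m],np.ones(m.sum())],P[m,2]*1000,rcond=None)[0])
g=(P[:,2]>.074)&(P[:,2]<.09)&(sy>190)&(sy<212)&(sx>73)&(sx<86); print('tip',[(np.round(x,1),np.round(y,1)) for x,y in sorted(zip(sx[g],sy[g]))[:12]])
cv2.imwrite('pics/cB.png',cv2.resize(s['color'][200:300,180:320,::-1],(798,570),interpolation=cv2.INTER_NEAREST))
E
python3 m2.py
```

```text
t 16.1833 tcp [ 0.5482 -0.0308  0.0848] jaw 73.47 F [-2.5 -7.2 10.9] w 0.01759867053655457
tool delta [-0.0015 -0.0007  0.001 ]
wrist edge [(-50, np.float64(170.7)), (-25, np.float64(164.4)), (0, np.float64(158.6)), (25, np.float64(152.8)), (50, np.float64(146.9))]
plane slope [-3.96245100e-04 -1.57287292e-03  7.82184193e+01]
top edge [(50, np.float64(202.0))]
tip sy 1 202.5369120325318
plane slope [-1.29792601e-01 -1.28732660e-02  8.95789478e+01]
40 inner edge board 12.0 stand max 10.6
50 inner edge board 12.1 stand max 10.6
60 inner edge board 12.2 stand max 10.7
side edge [(-60, array([204.4, 205.9])), (-40, array([204.2, 204.4])), (-20, array([203.3, 204.5])), (0, array([203.2, 205. ])), (20, array([204.2, 206.8])), (40, array([204. , 204.2])), (60, array([203.3, 204.2]))]
plane [-4.28760001e-03 -2.12636774e-03  7.73737507e+01]
tip [(np.float64(76.1), np.float64(207.0)), (np.float64(78.1), np.float64(197.2)), (np.float64(78.9), np.float64(200.8)), (np.float64(79.7), np.float64(204.3)), (np.float64(81.0), np.float64(202.0)), (np.float64(81.1), np.float64(206.8)), (np.float64(81.3), np.float64(195.2)), (np.float64(82.7), np.float64(203.1)), (np.float64(82.9), np.float64(197.2)), (np.float64(83.4), np.float64(207.8)), (np.float64(83.8), np.float64(206.5)), (np.float64(85.6), np.float64(208.2))]
```

View pics/cB.png

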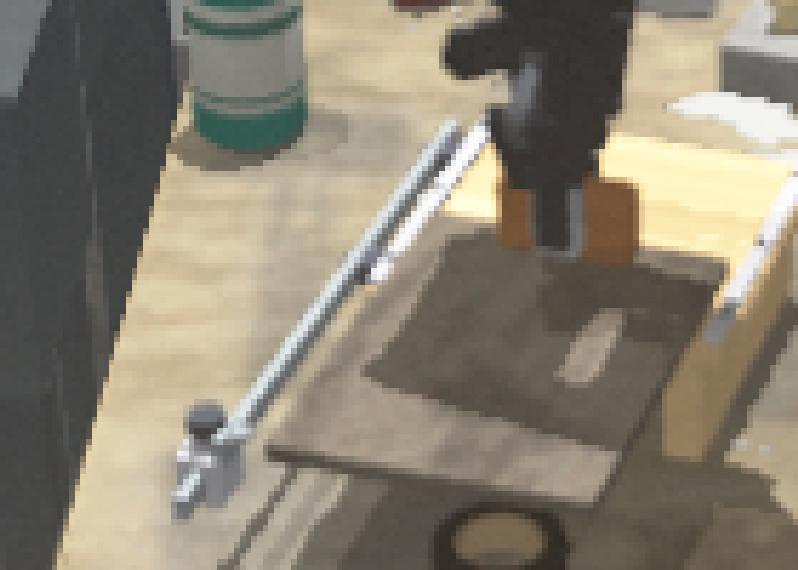

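In this crop the board is flat and the gauge is at (210,450), untouched. The board shifted about 2 mm in the grip when the fingers closed. Its edge is now at about 202 mm (wrist: inner edge 12.1 + 190) against the tip at 200, so I'll back off 2 mm.

Call:
arm_command(
  motion=[
    [1,0,0.001,0,0,0,0],
    [1,0,0.001,0,0,0,0],
    [1,0,0.0005,0,0,0,0],
    [1,0,0,0,0,0,0],
    [1,0,0,0,0,0,0],
  ],
)

```text
time: 16.8
tcp_pos: [0.5482, -0.0308, 0.0848]
tcp_rot: [-0.0, 0.99, -0.144, 0.002]
wrist_force: [1.3, 0.9, 10.6]
gripper_width: 0.0173
```

```bash
python3 m2.py; python3 m.py C|head -2
```

```text
40 inner edge board 12.1 stand max 10.6
50 inner edge board 12.1 stand max 10.7
60 inner edge board 12.1 stand max 10.7
side edge [(-60, array([204.7, 204.8])), (-40, array([204.2, 205. ])), (-20, array([203.1, 203.5])), (0, array([203.4, 204.3])), (20, array([202.8, 205.1])), (40, array([203.8, 204.1])), (60, array([204.9, 207.1]))]
plane [-8.35710691e-05  1.75496100e-02  7.43115681e+01]
tip [(np.float64(76.2), np.float64(201.2)), (np.float64(77.1), np.float64(204.4)), (np.float64(77.6), np.float64(203.9)), (np.float64(79.1), np.float64(205.9)), (np.float64(79.5), np.float64(204.6)), (np.float64(80.1), np.float64(197.8)), (np.float64(81.7), np.float64(205.6)), (np.float64(82.4), np.float64(198.3)), (np.float64(83.1), np.float64(207.8)), (np.float64(83.3), np.float64(202.0)), (np.float64(84.7), np.float64(204.3)), (np.float64(84.9), np.float64(204.6))]
t 16.9 tcp [ 0.5482 -0.0308  0.0848] jaw 73.4 F [ 1.5  0.8 11.1] w 0.017278013038911553
tool delta [-0.0015 -0.0007  0.001 ]
```

Friction held the board and only the side load unwound. Backing off 3 mm more.

Call:
arm_command(
  motion=[
    [1,0,0.001,0,0,0,0],
    [1,0,0.001,0,0,0,0],
    [1,0,0.001,0,0,0,0],
    [1,0,0,0,0,0,0],
    [1,0,0,0,0,0,0],
    [1,0,0,0,0,0,0],
  ],
)

```text
time: 17.5
tcp_pos: [0.5478, -0.0322, 0.0848]
tcp_rot: [-0.002, 0.989, -0.146, 0.002]
wrist_force: [2.1, 7.6, 10.5]
gripper_width: 0.0172
```

```bash
python3 m2.py; python3 m.py D|head -2
```

```text
40 inner edge board 10.6 stand max 9.1
50 inner edge board 10.5 stand max 9.0
60 inner edge board 10.4 stand max 9.1
side edge [(-60, array([202.8, 205.2])), (-40, array([202. , 203.3])), (-20, array([202.4, 203.1])), (0, array([200.7, 202.1])), (20, array([202.8, 204.5])), (40, array([203.2, 204.5])), (60, array([200.9, 201. ]))]
plane [-1.74978402e-04  6.11941813e-03  7.67835145e+01]
tip [(np.float64(73.4), np.float64(196.9)), (np.float64(75.0), np.float64(209.1)), (np.float64(76.5), np.float64(200.6)), (np.float64(80.0), np.float64(204.0)), (np.float64(80.2), np.float64(198.0)), (np.float64(81.2), np.float64(195.6)), (np.float64(81.7), np.float64(205.1)), (np.float64(82.0), np.float64(210.1)), (np.float64(82.0), np.float64(210.5)), (np.float64(83.5), np.float64(196.0)), (np.float64(84.3), np.float64(200.4)), (np.float64(84.3), np.float64(194.8))]
t 17.6 tcp [ 0.5478 -0.0322  0.0848] jaw 73.27 F [ 2.3  6.3 11. ] w 0.017341212037939948
tool delta [-0.0015 -0.0022  0.001 ]
```

The edge is at 200.5 mm against the tip at 200.0 mm. I'll unwind the side load and check once more.

Call:
arm_command(
  motion=[
    [1,0,-0.001,0,0,0,0],
    [1,0,-0.001,0,0,0,0],
    [1,0,0,0,0,0,0],
    [1,0,0,0,0,0,0],
    [1,0,0,0,0,0,0],
    [1,0,0,0,0,0,0],
  ],
)

```text
time: 18.2
tcp_pos: [0.5478, -0.0321, 0.0848]
tcp_rot: [-0.0, 0.989, -0.145, 0.002]
wrist_force: [0.4, -0.9, 10.4]
gripper_width: 0.0174
```

```bash
python3 m2.py|head -5
python3 - <<'E'
from h import *
tool([0.5478,-.0322,.0848]); t=snap('top'); rects(t,[('weight',.022,.034),('knob',.046,.058)],20); print([d['xyz'] for d in viewer.spot_in('top','gauge_tip')])
print(ticket.hand_in())
E
```

```text
40 inner edge board 10.5 stand max 9.2
50 inner edge board 10.5 stand max 9.1
60 inner edge board 10.6 stand max 9.1
side edge [(-60, array([203.8, 204.9])), (-40, array([202.8, 206.2])), (-20, array([202.9, 204.2])), (0, array([201.2, 204. ])), (20, array([202. , 202.6])), (40, array([201.4, 202. ])), (60, array([202.7, 203.8]))]
plane [-2.51967193e-04  2.53244518e-03  7.68450161e+01]
t 18.3 tcp [ 0.5478 -0.0321  0.0848] jaw 73.33 F [ 0.7  0.7 10.8] w 0.01739122342932391
tool delta [ 0.0001  0.0001 -0.    ]
weight 27 [ 634.3 -409.7] [27.9 13.4] 54.5 z 0.0267
weight 35 [ 603.9 -335.4] [38.5 19. ] 50.2 z 0.0249
weight 261 [ 449.6 -322.7] [59.2 55.7] 68.7 z 0.03
knob 30 [ 448.5 -322.3] [15.3 18.9] 6.0 z 0.0534
[]
the job is handed in; nothing more can be done
None
```

I set the press weight upright on the bare table at about (0.449, −0.323), then slid the board out by its handle. I handed the job in at 18.3 s of the 53 s allowed, still gripping the handle and pressing down with about 10.5 N. The hand-in gives no verdict.

**Edge against pointer:** the wrist camera puts the board edge about 0.5 mm past the pointer tip (200.5 mm against 200.0 mm). The coarser side camera reads the edge at about 202–203 mm and the tip at about 201 mm, so the two disagree by 1–2 mm. Both are within the 6 mm allowed.

**Board and weight:** the board fits as flat in the wrist and side views, and the leftover side load on the wrist is under 1 N. The weight's top measures 30 mm and its knob 53 mm above the table, so it stands upright. I overshot the pointer by about 2 mm and slid the board back.

**What did not check out:** in the last top picture the network did not find the gauge tip, so its final position rests on an earlier side view that showed it in place. Nothing came near it. The top camera's board-edge and tilt numbers were unusable because the arm blocked the view, so I ignored them.

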